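Slide the hall tidy's cover over the bicycle key until it clicks

TASK

Push the sliding cover of the long wooden hall tidy along its rails until its spring catch clicks into the notch for the compartment where the bicycle lock key lies, so that the key is covered. Only push the cover's pull bar with the fingertips or the outside of the fingers, never pinch it, and come away; leave the key and everything else lying where it is.

Things in the scene. Friction and masses are not known exactly. Their poses are not given: they have to be found in the camera images.
- tidy: Hall tidy: a long wooden box fixed to the console, 140 (x) x 400 (y) mm, origin at the centre of its underside, y along its length and rails. Four open compartments in a row, 85 (y) x 120 (x) mm inside, floor at 6 mm, dividers up to 33 mm, centred at y = -135, -45, +45, +135 mm. The one at +45 is empty, under the cover at the start; key, tag and key cap lie one each in the others, in any order.
- far_rail (a point): Middle of the top of the notched steel strip on the tidy's far (+x) long wall, 54 mm above the console; axes as the tidy's. The strip is 10 mm wide and has four V notches, 14 mm wide, at y = -135, -45, +45 and +135 mm, one for each compartment. The near wall and the aluminium rails, 15 mm wide, end at 48 mm.
- cover_top (a point): Centre of the top of the cover's plate, 44 mm above the console; axes as the tidy's. The cover is a wooden plate 118 (x) x 90 (y) x 8 mm held in the rails: it can only slide along y. At the start it stands near +45 mm, not always seated in its notch.
- cover (a joint): Position of the cover's middle along the tidy's +y (m), 0 at the tidy's middle, end buffers at -0.143 and +0.143. Seated when it reads -0.135, -0.045, +0.045 or +0.135. It slides with about 2 N; within about 5 mm of a notch its sprung ball drops in and draws the cover to it (the push falls to nothing); about 6 N pushes it out again.
- cover_pull (a point): Centre of the top edge of the cover's pull bar, 68 mm above the console, over the cover's centre; axes as the tidy's. The bar stands upright across the cover: 12 mm thick (y), 24 mm high above the cover plate, from 50 mm before (-x) to 70 mm beyond (+x) this point; beyond +52 mm it bridges the far rail.
- pull_right: The rubber face of the pull bar on the tidy's -y side, the one to push on towards +y (2 mm thick, outer surface 6 mm from the bar's middle plane); origin on the console's surface under the cover's centre, axes as the tidy's.
- pull_left: The rubber face of the pull bar on the tidy's +y side, the one to push on towards -y (2 mm thick, outer surface 6 mm from the bar's middle plane); origin on the console's surface under the cover's centre, axes as the tidy's.
- bike_key: The bicycle lock key: flat steel key 62 mm long, 4 mm thick, with a round 26 mm bow with a hole at its -x end and an 8 mm wide blade along +x; origin under its middle, lying on a compartment floor.
- pet_tag: Pet tag: white plastic bone shape 43 x 31 x 4 mm with a small wire ring; origin under its centre; lies in another compartment.
- key_cap: Key cap: dark hard-silicone D-shaped sleeve 29 x 26 x 9 mm; origin under its middle; lies in another compartment.
- key_bowl: Glass key bowl, 150 mm across, 60 mm high, standing beyond the tidy; origin under its centre.
- ring_dish: White ceramic ring dish, 100 mm across, 18 mm high, with a 47 mm cone in its middle, standing beyond the tidy; origin under its centre.
- clothes_peg: Wooden clothes peg, 74 x 16 x 10 mm, lying on the console left (+y) of the tidy; origin under its middle.
- drawer_unit: Dark wooden drawer unit 240 x 240 x 120 mm at the right (-y) side of the console, with a turning brass-look knob on its one drawer; origin under its centre. Not used.
- drawer (a joint): How far that drawer is pulled out (m), 0 shut. To be left alone.

How it is judged:
At the end, for the whole second after the job is handed in: The cover is at rest, seated in the notch (within 2 mm) of the compartment where the bicycle key lies, with the key below it (the key's middle within 30 mm of the cover's middle along the rails) on the compartment's floor ((value of joint cover between -0.137 and -0.133 m or value of joint cover between -0.047 and -0.043 m or value of joint cover between 0.133 and 0.137 m) and y of bike_key in the frame of cover_pull between -0.03 and 0.03 m and velocity of joint cover between -0.005 and 0.005 m/s and height (world z) of bike_key below 0.012 m); the robot touches nothing.
It fails at once if the pull bar is pinched: the fingers press on both of its faces at once (contact force between each of pull_left, pull_right and the fingers above 0.5 N).
It fails at once if the key, the pet tag or the key cap is lifted or shifted by more than 10 mm (distance of any of bike_key, pet_tag, key_cap from where it was at the start of the episode above 0.01 m).
It fails at once if the bowl, the ring dish or the clothes peg is lifted or shifted by more than 15 mm (distance of any of key_bowl, ring_dish, clothes_peg from where it was at the start of the episode above 0.015 m).
It fails at once if the drawer is opened by more than 10 mm (value of joint drawer above 0.01 m).
It also fails if it takes over 35 s, if anything falls off the work surface, if the arm or the gripper's body presses on something with over 40 N, if the wrist force passes 120 N, or if a joint passes its speed limit or range.

ROBOT

A 7-joint arm with a two-finger parallel gripper is mounted at the origin on the work surface. World frame = base frame: x ahead of the robot, y to its left, z up, the work surface at z = 0. Lengths are in m, angles in rad, forces in N, time in s.
With the tool pointing down it reaches from about 0.4 to 0.875 m from the base axis. Payload 6.5 kg.
Tool frame: the origin (TCP) lies midway between the tips of the shut fingers; the grasp point (between the pads) lies 19 mm behind it; z points along the fingers, y is the direction in which the jaws open and shut (so a half turn about z gives the same grasp; the last joint's range is limited). The gripper opens to 85 mm and grips with 20 to 120 N. Pads are 22 mm wide; open, the fingers measure 114 mm over their backs; the gripper's body (76 mm by 85 mm) begins 54 mm behind the grasp point. The pads swing forward as they close: fully open they stand 13 mm farther back than shut.
Start: joints at [-1.383, 0.536, -0.004, 1.538, 0.003, 1.067, -0.071], TCP at [0.163, 0.629, 0.202] pointing down, gripper open.
Joint ranges: [-2.7, 2.7], [-0.37, 2.16], [-1.27, 1.26], [0.24, 2.4], [-1.31, 4.45], [0.19, 1.91], [-2.76, 2.76]. Speed limits (rad/s): [2.39, 2.39, 3.14, 3.14, 3.14, 3.14, 3.14].

INTERFACE

Orientations are given as a unit quaternion [x, y, z, w].
In Python, from rig import env, camera, job gives the robot as it stands.
- The arm moves only by the shell command python3 -m crank 'ROWS' [FORCE]. ROWS is a JSON object of lists of equal length, an entry for each row: "gripper": the closure, from 0 (fully open) to 1 (shut); "travel": the shift along the world's x, y, z in cm, a list of three; "yaw": the turn about the world's z in degrees. A call has 1 to 10 rows; each row is the pose to reach, as a shift and turn from the pose measured when the call began; what a row does not reach only later rows make up. A row lasts 1/8 s, in which the tool goes at most 62.5 mm and 10.7 degrees, less where a joint would pass 70% of its speed; a pose out of reach is approached as far as the arm can. A call with a gripper value outside its range is refused whole. The fingers move at their own pace and stop on an object; FORCE is the grip in N (left out, the last holds). Time passes only in rows, so rows that repeat a pose let the fingers close. It gives the time, the measured TCP pose, the force and the opening at its end, in the units of the state.
- env.get_state(): the state, without advancing time (a new reading comes with each control period).
- camera(name): name is "side" or "top"; returns a dict with "img" (400x640x3 uint8, blue, green, red), "mtx" (3x3 intrinsics, pixels), "pose" (4x4, takes a point from camera to world coordinates). Camera axes: x right, y down, z forward; pixel columns grow to the right and rows downward; lengths in m; the calibration is good to about 2 mm. A picture is of the moment at which its call begins. There is no depth.
- job.hand_in(): hands the job in, once; it reports no verdict.
The state is a dict: "t": time; "joint_pos": joint angles; "qd": joint speeds; "effort": joint torques, N m; "tcp_pos": TCP position; "tool_rot": TCP orientation; "ft_force": force on the tool from outside, world axes, zero at the start; "ft_torque": the same for the moment, N m; "finger_gap": opening from 0.0 (shut) to 1.0 (fully open).
Only numpy, scipy, OpenCV 4.12 (cv2) and the standard library are available. Lean on these libraries where they do the work, as an engineer would, in place of code of your own. Each camera call takes 0.05 s, during which the arm holds its last target.

## Working session

There is one attempt and no reset: what is moved stays moved. The work goes in short steps, Python scripts to look and compute and a shell command to move; the robot and the scene stay as the last step left them, time stands still between calls to the robot, and variables do not carry over. Pictures are saved under pics/ and viewed, and the job is handed in when it is done.

```bash
mkdir -p pics
python3 - <<'E'
from rig import env,camera
import cv2,numpy as np
for n in("top","side"):
    c=camera(n);cv2.imwrite(f"pics/{n}0.png",c["img"]);np.savez(f"{n}.npz",mtx=c["mtx"],pose=c["pose"]);print(n,c["mtx"].tolist(),c["pose"].round(3).tolist())
s=env.get_state();print(s["t"],s["tcp_pos"],s["tool_rot"],s["finger_gap"])
E
```

```text
top [[362.8595045396904, 0.0, 323.43029485199907], [0.0, 362.8595045396904, 197.4908221063065], [0.0, 0.0, 1.0]] [[-0.001, -0.979, 0.203, 0.411], [-1.0, 0.002, 0.003, -0.084], [-0.003, -0.203, -0.979, 1.078], [0.0, 0.0, 0.0, 1.0]]
side [[501.08685828627154, 0.0, 321.65683987780545], [0.0, 501.08685828627154, 192.66316667870277], [0.0, 0.0, 1.0]] [[0.731, -0.363, 0.578, -0.4], [-0.682, -0.403, 0.611, -1.154], [0.011, -0.841, -0.542, 1.023], [0.0, 0.0, 0.0, 1.0]]
0.1 [0.16308975 0.62859404 0.20173151] [ 1.26552653e-01  9.91959604e-01 -7.54123139e-04 -4.35810273e-05] 0.9988792125426211
```

View pics/top0.png

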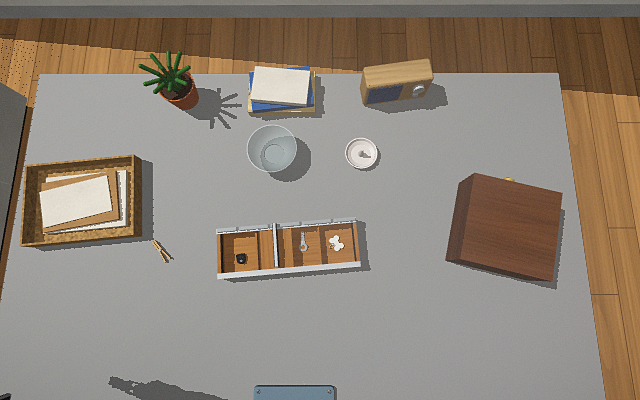

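View pics/side0.png

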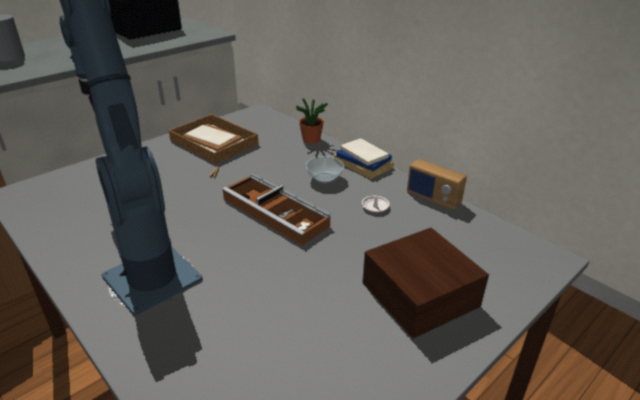

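Run:
```python
import cv2
a=cv2.imread("pics/top0.png")[205:290,205:375];cv2.imwrite("pics/tc.png",cv2.resize(a,None,fx=4.7,fy=4.7,interpolation=2))
a=cv2.imread("pics/side0.png")[165:250,210:340];cv2.imwrite("pics/sc.png",cv2.resize(a,None,fx=6,fy=6,interpolation=2))
```

```text
(no output)
```

View pics/tc.png

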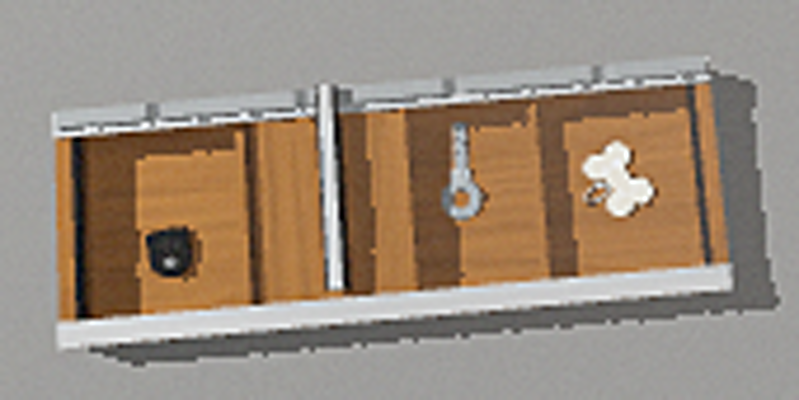

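View pics/sc.png

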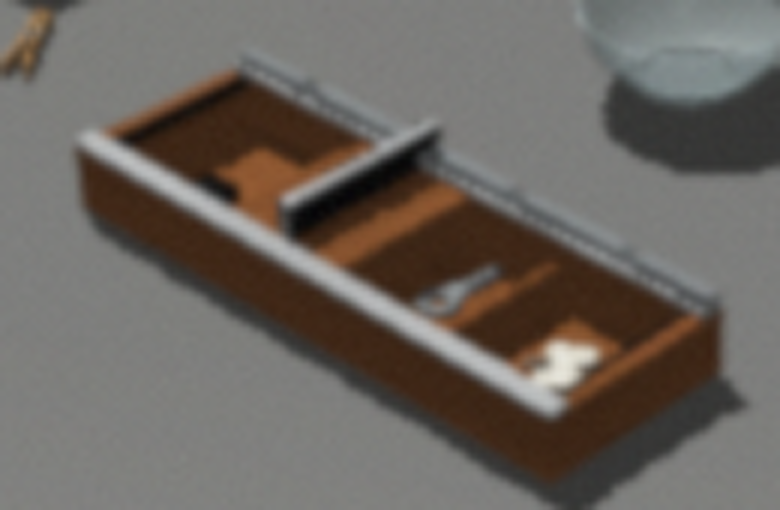

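```bash
cat > h.py <<'E'
import numpy as np
def px(n,u,v,z):
    d=np.load(n+".npz");K=d["mtx"];T=d["pose"]
    r=T[:3,:3]@np.linalg.solve(K,[u,v,1]);o=T[:3,3]
    return (o+r*(z-o[2])/r[2])
def proj(n,p):
    d=np.load(n+".npz");T=np.linalg.inv(d["pose"]);q=d["mtx"]@(T[:3,:3]@p+T[:3,3]);return q[:2]/q[2]
E
python3 - <<'E'
from h import *
t=lambda a,b,z:px("top",205+a/4.7-.4,205+b/4.7-.4,z)
s=lambda a,b,z:px("side",210+a/6-.4,165+b/6-.4,z)
N=[t(*p,.054) for p in[(152,108),(302,98),(448,86),(597,72)]]
C=[t(*p,z) for p,z in[((58,348),.048),((733,290),.048),((708,60),.054),((53,113),.054)]]
B=[t(*p,.068) for p in[(328,85),(336,290)]]
Bs=[s(*p,.068) for p in[(434,125),(288,203)]]
Ns=[s(*p,.054) for p in[(308,85),(518,195),(628,253)]]
Cs=[s(*p,z) for p,z in[((82,135),.048),((557,415),.048),((715,300),.054),((243,58),.054)]]
for n,L in dict(N=N,C=C,B=B,Bs=Bs,Ns=Ns,Cs=Cs).items(): print(n,np.round(L,4)[:,:2].tolist())
for CC in(C,Cs):
    c=np.mean(CC,0);y=CC[0]-CC[1]+CC[3]-CC[2];y/=np.linalg.norm(y);print(c,np.degrees(np.arctan2(-y[0],y[1])))
    x=np.array([y[1],-y[0],0])
    for n,L in dict(N=N,C=C,B=B,Bs=Bs,Ns=Ns).items():print(n,[(round((p-c)@x*1e3),round((p-c)@y*1e3)) for p in L])
    print("key",(t(460,165,.008)-c)@y)
E
```

```text
N [[0.5366, 0.1641], [0.5425, 0.0737], [0.5497, -0.0144], [0.5581, -0.1045]]
C [[0.3953, 0.2143], [0.4284, -0.1846], [0.5653, -0.1719], [0.5337, 0.2237]]
B [[0.5485, 0.0562], [0.4283, 0.0484]]
Bs [[0.5449, 0.0533], [0.4291, 0.0437]]
Ns [[0.5304, 0.1595], [0.5463, -0.022], [0.5537, -0.1097]]
Cs [[0.3989, 0.2123], [0.4293, -0.1904], [0.5585, -0.1764], [0.5199, 0.213]]
[0.48065276 0.02037835 0.051     ] 4.654283685173585
N [(67, 139), (66, 48), (66, -40), (67, -131)]
C [(-69, 200), (-69, -200), (69, -198), (69, 198)]
B [(71, 30), (-50, 32)]
Bs [(67, 28), (-49, 27)]
Ns [(61, 135), (62, -48), (62, -136)]
key -0.04169352294603507
[0.47666615 0.01461842 0.051     ] 4.973295039266839
N [(73, 144), (71, 53), (70, -35), (71, -126)]
C [(-64, 206), (-65, -194), (72, -193), (75, 203)]
B [(75, 35), (-45, 38)]
Bs [(71, 33), (-45, 33)]
Ns [(66, 140), (66, -42), (66, -131)]
key -0.036423743112916414
```

Key lies in the −45 mm compartment (crop px 460,165), tag at −135 and cap at +135. The bar stands at about tidy y = +29, so the push is towards −y, with shut fingers on the pull_left face.

```bash
python3 -m crank '{"gripper":[1,1,1,1,1,1,1,1,1,1],"travel":[[1.5,-2.6,0],[4.5,-7.6,0],[7.5,-12.7,0],[10.5,-17.8,0],[13.5,-23,0],[16.5,-28,0],[19.5,-33.1,0],[22.5,-38.2,0],[24,-40.8,0],[24,-40.8,0]],"yaw":[4,8,12,16,19,19,19,19,19,19]}' 20
python3 - <<'E'
from rig import env
s=env.get_state();print(s)
E
```

```text
t: 1.35
tcp_pos: [0.404, 0.2181, 0.2016]
tool_rot: [-0.036, 0.999, -0.001, 0.0]
ft_force: [-0.1, 0.9, 0.7]
finger_gap: 0.003
{'t': 1.35, 'joint_pos': array([-0.68300185,  0.21101816,  0.10072717,  2.02893977, -0.02408205,
        0.90400831,  1.07413695]), 'qd': array([-0.04227132,  0.00637015, -0.05671616, -0.00658577, -0.0146278 ,
       -0.00099819, -0.03097814]), 'effort': array([ 1.69361807e+00, -3.64502656e+01,  2.26018913e+00, -2.31057376e+01,
        2.19810116e-01,  2.79623363e-02,  3.42693552e-01]), 'tcp_pos': array([0.40399964, 0.21808472, 0.20155307]), 'tool_rot': array([-3.64496301e-02,  9.99334740e-01, -1.22456812e-03,  4.80102429e-05]), 'ft_force': array([-0.12405356,  0.93783998,  0.66557798]), 'ft_torque': array([-0.02624756,  0.04517534, -0.0426938 ]), 'finger_gap': 0.003335190853627733}
```

```bash
python3 -m crank '{"gripper":[1,1,1,1,1,1,1,1],"travel":[[2,-3.3,0],[4.5,-7.3,-1],[7,-11.2,-3],[7,-11.2,-6],[7,-11.2,-9],[7,-11.2,-11],[7,-11.2,-11],[7,-11.2,-11]],"yaw":[0,0.5,0.5,0.5,0.5,0.5,0.5,0.5]}'
python3 - <<'E'
from rig import camera
import cv2
a=camera("top")["img"][190:300,205:375];cv2.imwrite("pics/t1.png",cv2.resize(a,None,fx=4.7,fy=4.7,interpolation=2))
a=camera("side")["img"][155:250,210:340];cv2.imwrite("pics/s1.png",cv2.resize(a,None,fx=6,fy=6,interpolation=2))
E
```

```text
t: 2.35
tcp_pos: [0.4743, 0.1069, 0.0922]
tool_rot: [-0.041, 0.999, -0.001, 0.0]
ft_force: [1.0, -0.6, 0.1]
finger_gap: -0.001
```

View pics/s1.png

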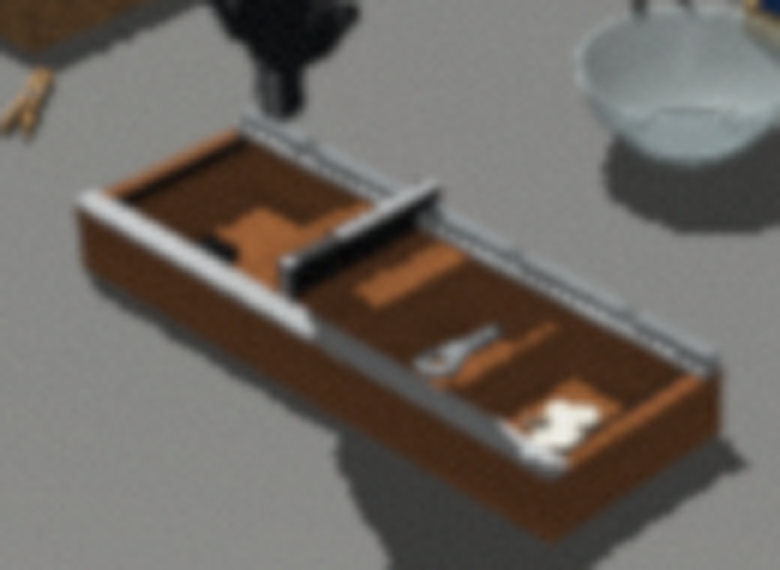

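View pics/t1.png

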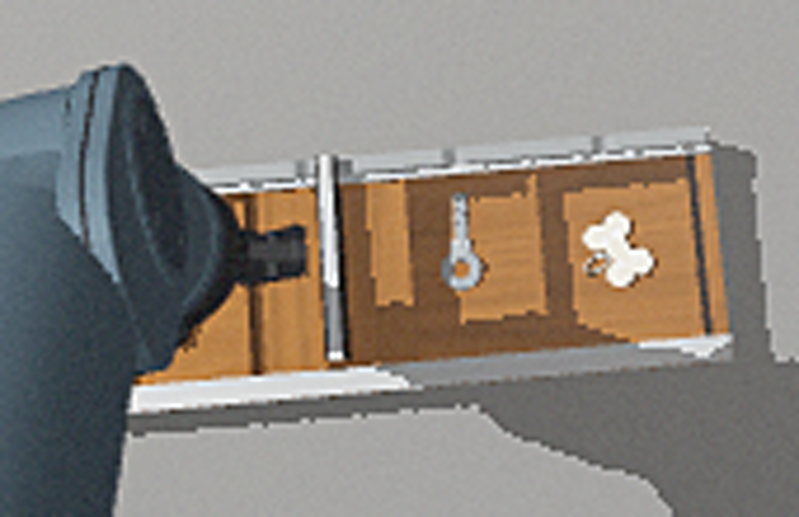

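The fingertips (top crop px 305,250) are left of the bar (px 318–340) with a gap. Side view agrees. Check the gap numerically.

Run:
```python
from h import *
t=lambda a,b,z:px("top",205+a/4.7-.4,190+b/4.7-.4,z)
print(t(305,265,.092),t(300,265,.105),t(319,200,.068),t(340,200,.068))
print(t(304,166,.054),t(448,156,.054),t(597,142,.054))
print(proj("top",np.array([.4743,.1069,.0922])),proj("side",np.array([.4743,.1069,.0922])))
```

```text
[0.48187515 0.06446104 0.092     ] [0.48093987 0.06533686 0.105     ] [0.52192761 0.0608816  0.068     ] [0.52190724 0.0484155  0.068     ]
[0.544055   0.07252104 0.054     ] [ 0.54998727 -0.01441158  0.054     ] [ 0.55836649 -0.10454568  0.054     ]
[253.67395961 248.82765344] [256.70483728 180.75299341]
```

Run:
```python
from h import *
import cv2
from rig import camera,env
P=[]
for n in("top","side"):
    c=camera(n);cv2.imwrite(f"pics/{n}2.png",c["img"])
    d=np.load(n+".npz");print(abs(d["pose"]-c["pose"]).max(),abs(d["mtx"]-c["mtx"]).max())
    P.append(d["mtx"]@np.linalg.inv(d["pose"])[:3])
def tri(a,b):
    X=cv2.triangulatePoints(P[0],P[1],np.array(a,float).reshape(2,1),np.array(b,float).reshape(2,1));return (X[:3]/X[3]).ravel()
x=tri((268,243),(256.5,173));print(x,proj("top",x),proj("side",x))
print(env.get_state()["tcp_pos"])
```

```text
0.0 0.0
0.0 0.0
[0.46770051 0.07415207 0.14172932] [262.65890905 250.15272914] [260.03788576 172.84876138]
[0.47454612 0.10646263 0.09232636]
```

View pics/top2.png

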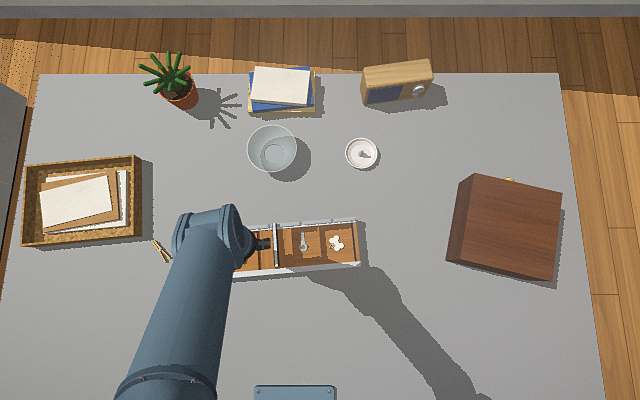

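View pics/side2.png

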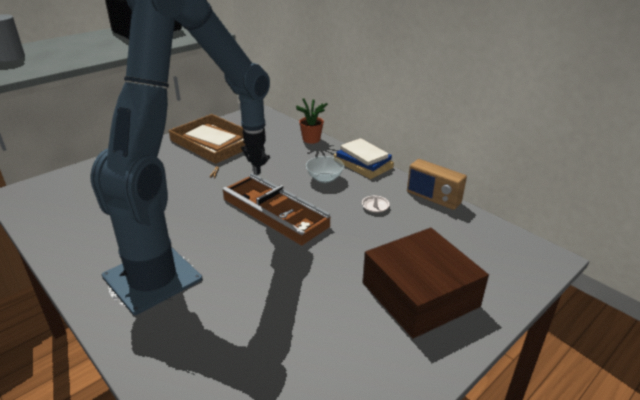

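Run:
```python
import cv2,numpy as np
from h import *
a=cv2.imread("pics/top2.png")[215:285,210:300]
b=cv2.imread("pics/side2.png")[110:200,220:300]
g=lambda a,k:np.clip(255*(a/255.)**.5,0,255).astype("uint8")
def mk(a,org,n):
    o=cv2.resize(g(a,1),None,fx=8,fy=6.5 if 0 else 8,interpolation=0)
    for z in(.0923,.13,.165):
        u=(proj(n,np.array([.4745,.1065,z]))-org+.5)*8
        cv2.circle(o,tuple(int(k) for k in u),5,(0,0,255),1);print(n,z,u/8+org-.5)
    return o
o=mk(a,np.array([210,215]),"top");cv2.imwrite("pics/t3.png",o)
o=mk(b,np.array([220,110]),"side")[:600];cv2.imwrite("pics/s3.png",cv2.resize(o,None,fx=.83,fy=.83) if 0 else o)
print(proj("side",np.zeros(3)),proj("top",np.zeros(3)))
```

```text
top 0.0923 [253.8178906  248.75028964]
top 0.13 [251.04273002 247.80563855]
top 0.165 [248.26423381 246.85985202]
side 0.0923 [256.81652363 180.75301788]
side 0.13 [256.18331333 171.58389823]
side 0.165 [255.5821448 162.8787553]
[151.58672331 276.83189284] [293.44305341 429.41127503]
```

View pics/t3.png

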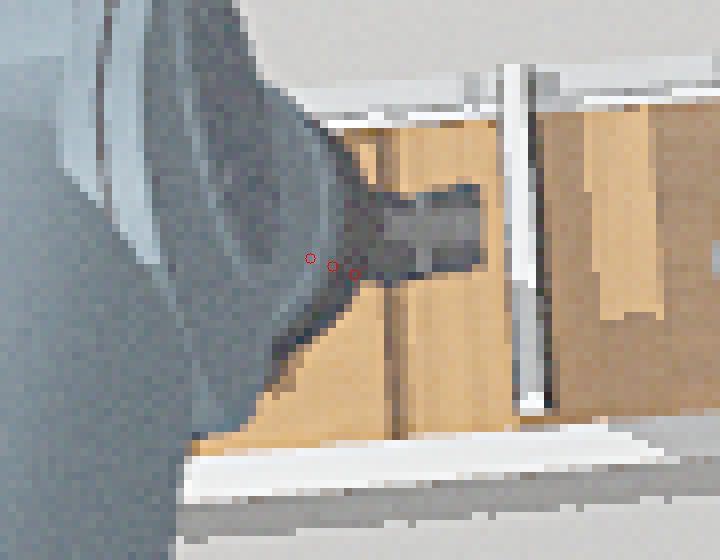

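View pics/s3.png

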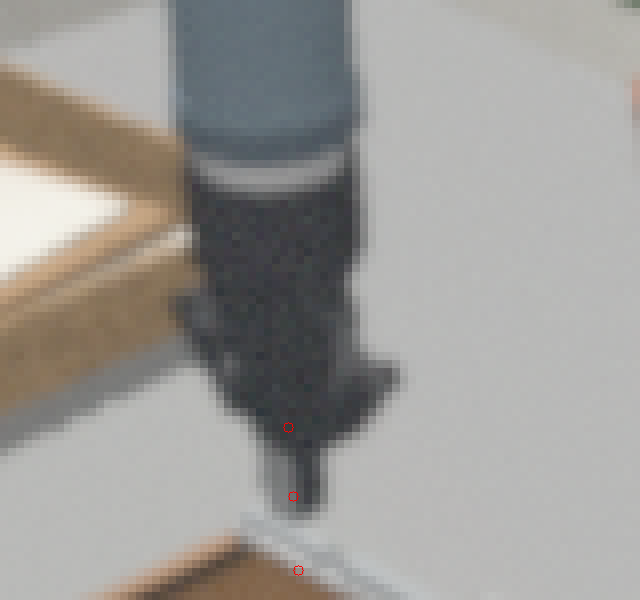

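Run:
```python
import cv2
from h import *
P=[]
for n in("top","side"):
    d=np.load(n+".npz");P.append(d["mtx"]@np.linalg.inv(d["pose"])[:3])
def tri(a,b):
    X=cv2.triangulatePoints(P[0],P[1],np.array(a,float).reshape(2,1),np.array(b,float).reshape(2,1));x=(X[:3]/X[3]).ravel();print(x,proj("top",x)-a,proj("side",x)-b)
tri((269,243),(269.2,156.5))
tri((269,239),(269.2,156.5))
tri((269,248),(269.2,156.5))
# scene checks: bar ends in both
f=lambda a,b:(205+a/4.7-.4,205+b/4.7-.4); s=lambda a,b:(210+a/6-.4,165+b/6-.4)
tri(f(328,85),s(434,125)); tri(f(336,290),s(288,203)); tri(f(733,290),s(557,415)); tri(f(708,60),s(715,300)); tri(f(53,113),s(243,58)); tri(f(58,348),s(82,135))
```

```text
[0.48467667 0.04443471 0.21169018] [ 1.45769848 -1.86001013] [-0.88763368  0.015395  ]
[0.49067119 0.04818646 0.20802082] [ 0.18605972 -0.23988424] [-0.11416694  0.00334484]
[0.47722425 0.03972356 0.21636989] [ 3.07133124 -3.86791738] [-1.85221232  0.00448804]
[0.54834655 0.05711238 0.06483303] [-0.16041016  0.20894252] [ 0.10825095 -0.00721746]
[0.43014445 0.04734549 0.06575514] [ 0.51760023 -0.66010906] [-0.35512923 -0.00335947]
[ 0.4306233  -0.18664471  0.04497478] [ 0.61615567 -0.80389053] [-0.46344119  0.04819508]
[ 0.56473294 -0.17129517  0.04854498] [-0.35428294  0.47446606] [ 0.26016346 -0.04886741]
[0.53273129 0.22910324 0.04175999] [-0.66327278  0.84875672] [0.43279817 0.00932938]
[0.39736587 0.21247594 0.04878992] [ 0.61822742 -0.77119854] [-0.40907825 -0.04457492]
```

The dark block in the top view is the finger knuckle, not the tip (triangulates to z≈0.21). The visible tip in the side view (px 257,174) looks some 25–30 mm higher than the reported TCP, so I'll go down and look again.

```bash
python3 -m crank '{"gripper":[1,1,1,1],"travel":[[0,0,-1.5],[0,0,-3],[0,0,-3.6],[0,0,-3.6]],"yaw":[0,0,0,0]}'
python3 - <<'E'
from rig import camera,env
import cv2,numpy as np
from h import *
p=env.get_state()["tcp_pos"];print(p)
b=camera("side")["img"][140:215,220:310];b=(255*(b/255.)**.5).astype("uint8")
o=cv2.resize(b,None,fx=8,fy=8,interpolation=0)
for dz in(0,.03):
    u=(proj("side",p+[0,0,dz])-[220,140]+.5)*8;cv2.circle(o,tuple(int(k) for k in u),5,(0,0,255),1)
cv2.imwrite("pics/s4.png",o)
E
```

```text
t: 3.05
tcp_pos: [0.474, 0.1062, 0.0555]
tool_rot: [-0.041, 0.999, -0.001, -0.0]
ft_force: [0.6, 1.1, 0.4]
finger_gap: -0.003
[0.47398366 0.10616568 0.05553765]
```

View pics/s4.png

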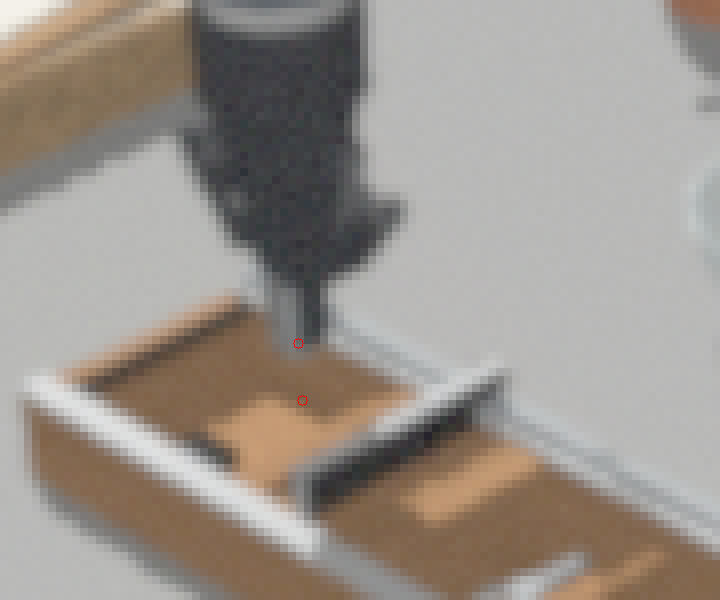

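```bash
python3 -m crank '{"gripper":[1,1,1,1,1,1],"travel":[[0.1,-1,0],[0.2,-2,0],[0.2,-3,0],[0.3,-3.5,0],[0.3,-3.8,0],[0.3,-3.8,0]],"yaw":[0,0,0,0,0,0]}'
python3 - <<'E'
from rig import camera,env
import cv2,numpy as np
from h import *
p=env.get_state()["tcp_pos"];print(p)
b=camera("side")["img"][140:215,220:310];b=(255*(b/255.)**.5).astype("uint8")
o=cv2.resize(b,None,fx=8,fy=8,interpolation=0)
for dz in(0,.03):
    u=(proj("side",p+[0,0,dz])-[220,140]+.5)*8;cv2.circle(o,tuple(int(k) for k in u),5,(0,0,255),1)
cv2.imwrite("pics/s5.png",o)
E
```

```text
t: 3.85
tcp_pos: [0.4774, 0.0682, 0.056]
tool_rot: [-0.041, 0.999, -0.001, 0.0]
ft_force: [-0.6, -0.3, 0.6]
finger_gap: 0.001
[0.47742675 0.06823697 0.05602059]
```

View pics/s5.png

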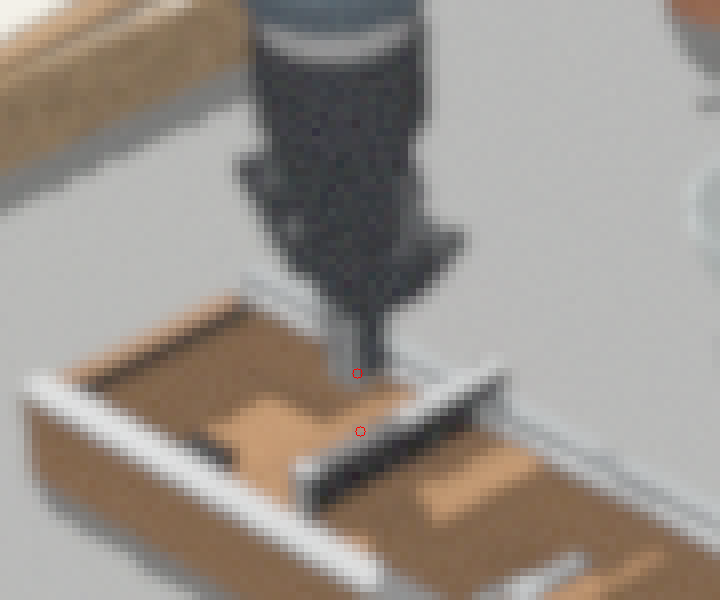

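```bash
python3 -m crank '{"gripper":[1,1,1],"travel":[[0,0.4,-0.4],[0,0.6,-0.8],[0,0.6,-0.8]],"yaw":[0,0,0]}'; python3 -m crank '{"gripper":[1,1],"travel":[[0,0,-0.5],[0,0,-0.5]],"yaw":[0,0]}';python3 -m crank '{"gripper":[1,1],"travel":[[0,0,-0.3],[0,0,-0.3]],"yaw":[0,0]}'
```

```text
t: 4.28
tcp_pos: [0.477, 0.0749, 0.0476]
tool_rot: [-0.041, 0.999, -0.001, -0.0]
ft_force: [-0.3, -0.3, -0.4]
finger_gap: 0.001
t: 4.53
tcp_pos: [0.4766, 0.0748, 0.0421]
tool_rot: [-0.041, 0.999, -0.001, -0.0]
ft_force: [-0.1, -0.9, -0.0]
finger_gap: 0.0
t: 4.78
tcp_pos: [0.4764, 0.0747, 0.0389]
tool_rot: [-0.041, 0.999, -0.001, -0.001]
ft_force: [-0.4, -1.1, -0.2]
finger_gap: -0.002
```

No contact at nominal z = 0.039, which is below the plate top (0.044). So the real tips are higher than the reported TCP, as the picture showed. Continue lowering in small steps.

```bash
python3 -m crank '{"gripper":[1,1],"travel":[[0,0,-0.5],[0,0,-0.5]],"yaw":[0,0]}';python3 -m crank '{"gripper":[1,1],"travel":[[0,0,-0.4],[0,0,-0.4]],"yaw":[0,0]}'
python3 - <<'E'
from rig import camera,env
import cv2,numpy as np
from h import *
p=env.get_state()["tcp_pos"];print(p)
b=camera("side")["img"][140:215,220:310];b=(255*(b/255.)**.5).astype("uint8")
o=cv2.resize(b,None,fx=8,fy=8,interpolation=0)
for dz in(0,.03):
    u=(proj("side",p+[0,0,dz])-[220,140]+.5)*8;cv2.circle(o,tuple(int(k) for k in u),5,(0,0,255),1)
cv2.imwrite("pics/s6.png",o)
E
```

```text
t: 5.03
tcp_pos: [0.476, 0.0746, 0.0335]
tool_rot: [-0.041, 0.999, -0.001, -0.001]
ft_force: [0.4, -0.2, 0.6]
finger_gap: -0.002
t: 5.28
tcp_pos: [0.4758, 0.0745, 0.0292]
tool_rot: [-0.041, 0.999, -0.001, -0.001]
ft_force: [-0.7, -0.0, 0.7]
finger_gap: -0.001
[0.47576476 0.07454169 0.02917195]
```

View pics/s6.png

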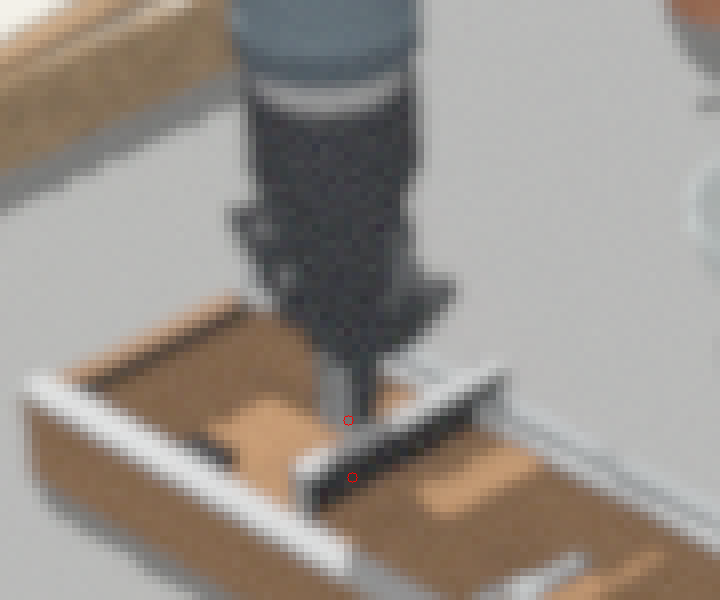

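The tip (crop px 345,425) is now beside the bar and partly hidden behind its top edge, at about z 0.055. Push in short steps.

```bash
python3 -m crank '{"gripper":[1,1,1],"travel":[[0,-0.5,0],[0.1,-1,0],[0.1,-1,0]],"yaw":[0,0,0]}';python3 -m crank '{"gripper":[1,1,1],"travel":[[0.1,-0.7,0],[0.1,-1.5,0],[0.1,-1.5,0]],"yaw":[0,0,0]}'
python3 - <<'E'
from rig import camera,env
import cv2,numpy as np
b=camera("side")["img"][140:215,220:310];b=(255*(b/255.)**.5).astype("uint8")
cv2.imwrite("pics/s7.png",cv2.resize(b,None,fx=8,fy=8,interpolation=0))
E
```

```text
t: 5.7
tcp_pos: [0.477, 0.0637, 0.0294]
tool_rot: [-0.041, 0.999, -0.002, -0.001]
ft_force: [-0.4, 0.5, 0.2]
finger_gap: 0.001
t: 6.08
tcp_pos: [0.4782, 0.0474, 0.0295]
tool_rot: [-0.04, 0.999, -0.002, -0.001]
ft_force: [0.5, 0.2, 0.4]
finger_gap: 0.002
```

View pics/s7.png

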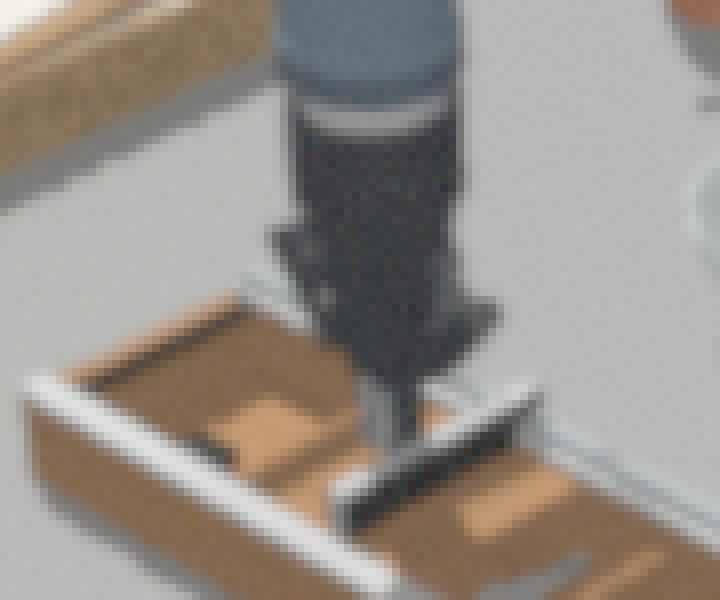

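Run:
```python
from h import *
c=np.array([.479,.0175,0]);y=np.array([-.082,.9966,0])
s=lambda a,b:px("side",220+a/8-.5,140+b/8-.5,.068)
a,b=s(299,462),s(335,487);a2,b2=s(500,365),s(537,388);print(a,b,(b-a)@y,(b2-a2)@y,(a-c)@y,(b-c)@y)
```

```text
[0.4317057  0.05133224 0.068     ] [0.43140653 0.02535587 0.068     ] -0.025863514524863046 -0.02594657021903801 0.03759534296637634 0.01173182844151329
```

The bar has moved about 26 mm with the fingers, so they're in contact and the cover is near +3. Push a further 38 mm, then look.

```bash
python3 -m crank '{"gripper":[1,1,1,1,1,1,1,1],"travel":[[0.1,-0.6,0],[0.1,-1.2,0],[0.2,-1.9,0],[0.2,-2.5,0],[0.3,-3.1,0],[0.3,-3.6,0],[0.3,-3.8,0],[0.3,-3.8,0]],"yaw":[0,0,0,0,0,0,0,0]}'
python3 - <<'E'
from rig import camera,env
import cv2,numpy as np
b=camera("side")["img"][150:225,230:320];b=(255*(b/255.)**.5).astype("uint8")
cv2.imwrite("pics/s8.png",cv2.resize(b,None,fx=8,fy=8,interpolation=0))
E
```

```text
t: 7.12
tcp_pos: [0.4813, 0.0086, 0.0295]
tool_rot: [-0.04, 0.999, -0.002, -0.001]
ft_force: [0.3, -0.9, 0.2]
finger_gap: -0.002
```

View pics/s8.png

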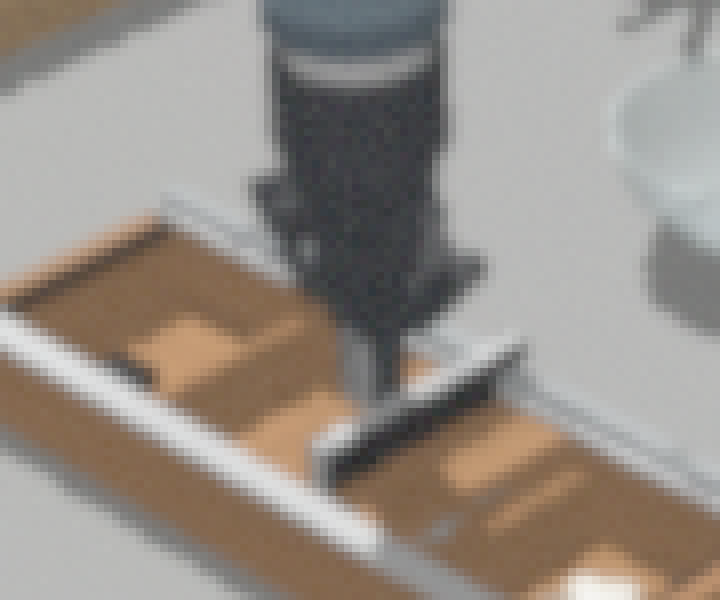

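Run:
```python
from h import *
c=np.array([.479,.0175,0]);y=np.array([-.082,.9966,0])
s=lambda a,b,o:px("side",220+o+a/8-.5,140+o+b/8-.5,.068)
a,b=s(299,462,0),s(318,440,10);a2,b2=s(500,365,0),s(518,342,10);print((b-a)@y,(b2-a2)@y,(a-c)@y,(b-c)@y)
```

```text
-0.06404391309883836 -0.065490169647431 0.03759534296637634 -0.02644857013246202
```

```bash
for i in 1; do python3 -m crank '{"gripper":[1,1,1],"travel":[[0,-0.2,0],[0,-0.4,0],[0,-0.4,0]],"yaw":[0,0,0]}'; done; python3 -m crank '{"gripper":[1,1],"travel":[[0,-0.2,0],[0,-0.2,0]],"yaw":[0,0]}'
python3 - <<'E'
from rig import camera,env
import cv2,numpy as np
b=camera("side")["img"][150:225,230:320];b=(255*(b/255.)**.5).astype("uint8")
cv2.imwrite("pics/s9.png",cv2.resize(b,None,fx=8,fy=8,interpolation=0))
E
```

```text
t: 7.55
tcp_pos: [0.4814, 0.0044, 0.0296]
tool_rot: [-0.04, 0.999, -0.003, -0.001]
ft_force: [-0.7, 0.6, 0.2]
finger_gap: -0.002
t: 7.8
tcp_pos: [0.4813, 0.0018, 0.0296]
tool_rot: [-0.039, 0.999, -0.003, -0.001]
ft_force: [0.8, 0.5, 0.5]
finger_gap: -0.007
```

View pics/s9.png

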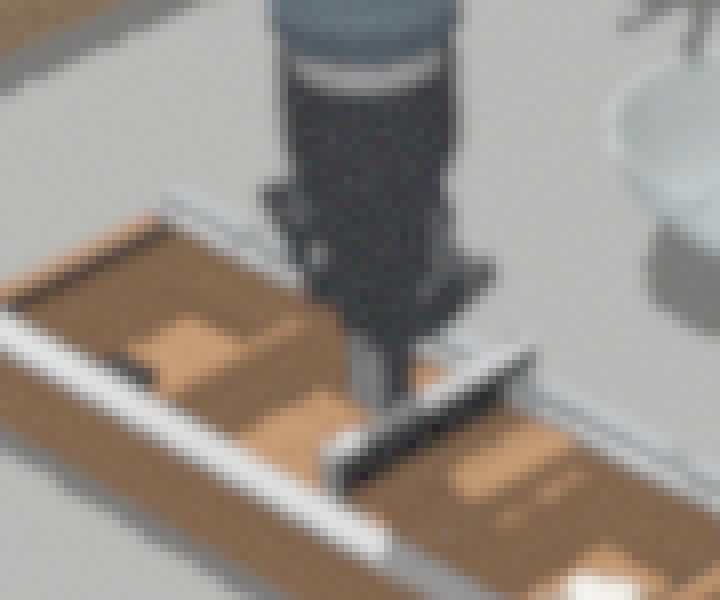

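```bash
python3 -m crank '{"gripper":[1,1,1,1,1,1,1,1],"travel":[[-0.1,1,0],[-0.2,2,0],[-0.2,2.5,2],[-0.5,6,6],[-0.7,11,10],[-1,16,10],[-1,18,10],[-1,18,10]],"yaw":[0,0,0,0,0,0,0,0]}'
python3 - <<'E'
from rig import camera
import cv2
a=camera("top")["img"];cv2.imwrite("pics/top10.png",a);a=a[205:290,205:375];cv2.imwrite("pics/t10.png",cv2.resize(a,None,fx=4.7,fy=4.7,interpolation=2))
a=camera("side")["img"];cv2.imwrite("pics/side10.png",a);a=a[165:250,210:340];cv2.imwrite("pics/s10.png",cv2.resize(a,None,fx=6,fy=6,interpolation=2))
E
```

```text
t: 8.85
tcp_pos: [0.4705, 0.1841, 0.1295]
tool_rot: [-0.042, 0.999, -0.002, -0.001]
ft_force: [-0.4, -0.6, -0.2]
finger_gap: 0.001
```

View pics/t10.png

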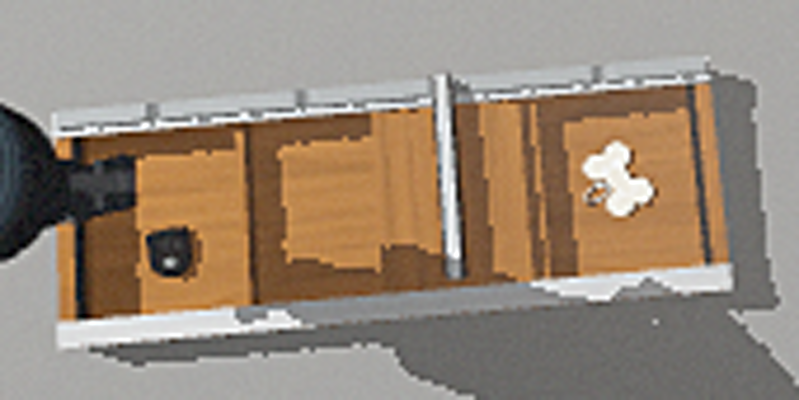

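View pics/s10.png

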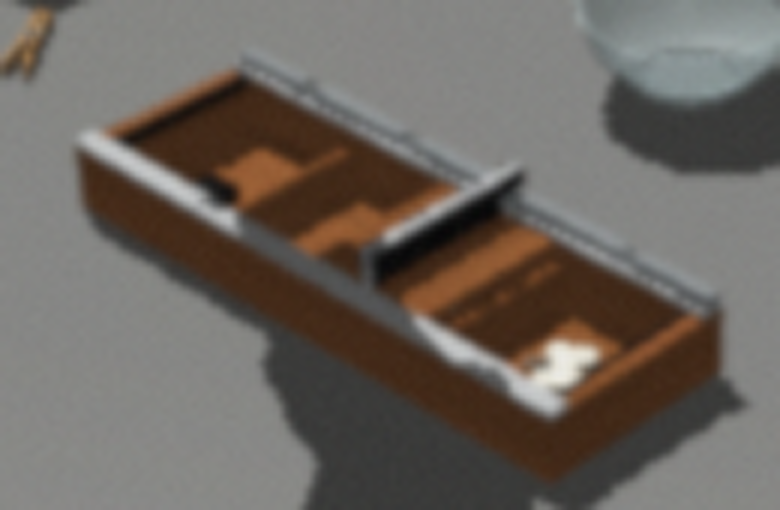

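```bash
cat > fit.py <<'E'
from h import *
from scipy.optimize import least_squares
t=lambda a,b:("top",205+a/4.7-.4,205+b/4.7-.4)
s=lambda a,b:("side",210+a/6-.4,165+b/6-.4)
obs=[((.069,y/1e3,.054),t(*p)) for y,p in zip((135,45,-45,-135),[(152,110),(301,98),(448,86),(597,73)])]
obs+=[((.069,y/1e3,.054),s(*p)) for y,p in zip((135,45,-45,-135),[(308,86),(408,138),(518,195),(628,253)])]
obs+=[((-.070,.2,.048),t(58,322+4 if 0 else 348)),((-.07,-.2,.048),t(733,290)),((-.07,.2,.048),s(80,133)),((-.07,-.2,.048),s(557,417))]
def W(v,p): c,n=np.cos(v[2]),np.sin(v[2]);return np.array([v[0]+c*p[0]-n*p[1],v[1]+n*p[0]+c*p[1],p[2]])
# small image offset per camera absorbs calibration
def R(v): return np.concatenate([proj(o[0],W(v,p))+v[3+2*(o[0]=="side"):5+2*(o[0]=="side")]-o[1:] for p,o in obs]+[np.array(v[3:])*1.0])
r=least_squares(R,[.479,.0175,.08,0,0,0,0]);v=r.x;print(v.round(4),np.abs(r.fun).max(),np.sqrt((r.fun**2).mean()))
def q(bar):
    f=lambda u:np.concatenate([proj(o[0],W(v,(x,u[0],.068)))+v[3+2*(o[0]=="side"):5+2*(o[0]=="side")]-o[1:] for x,o in bar])
    k=least_squares(f,[0.]);return k.x,k.fun.round(2)
B0=[(.07,t(327,87)),(-.05,t(336,290)),(.07,s(434,126)),(-.05,s(287,203))]
B1=[(.07,t(441,76)),(-.05,t(455,275)),(.07,s(517,171)),(-.05,s(374,249))]
for B in(B0,B1):
  print(q(B),q(B[:2])[0],q(B[2:])[0])
E
python3 fit.py
```

```text
[ 0.4793  0.0216  0.0893 -0.349   0.1206  0.1007  0.6234] 1.7147564891262164 0.7660832811602701
(array([0.02877567]), array([-0.27,  0.41,  0.58,  0.63, -0.12, -0.05, -0.61,  0.6 ])) [0.02909209] [0.02792754]
(array([-0.04081753]), array([ 0.23,  0.52,  0.62,  1.48, -0.12, -0.44, -1.23,  0.67])) [-0.03988637] [-0.04309057]
```

The estimate is −41 to −43 mm (top and side disagree by about 3 mm), which is at the edge of the catch's reach. I'll nudge about 3 mm further to be sure it's caught.

```bash
python3 -m crank '{"gripper":[1,1,1,1,1,1,1,1,1],"travel":[[0.3,-5,0],[0.6,-10,-1],[0.9,-14,-5],[0.9,-14.8,-8],[0.9,-14.8,-10],[0.9,-14.8,-10],[1,-16.5,-10],[1,-17.8,-10],[1,-17.8,-10]],"yaw":[0,0,0,0,0,0,0,0,0]}';  python3 -m crank '{"gripper":[1,1,1],"travel":[[0,-0.3,0],[0,-0.5,0],[0,-0.5,0]],"yaw":[0,0,0]}'
```

```text
t: 10.07
tcp_pos: [0.4813, 0.0009, 0.03]
tool_rot: [-0.038, 0.999, -0.004, -0.001]
ft_force: [0.6, 0.2, -0.8]
finger_gap: -0.001
t: 10.45
tcp_pos: [0.4812, -0.004, 0.03]
tool_rot: [-0.038, 0.999, -0.004, -0.001]
ft_force: [0.6, -0.6, 0.5]
finger_gap: 0.004
```

```bash
python3 -m crank '{"gripper":[1,1,1,1,1,1,1,1],"travel":[[-0.1,1,0],[-0.2,2,0],[-0.2,2.5,2],[-0.5,6,6],[-0.7,12,10],[-1,18,10],[-1,22,10],[-1,22,10]],"yaw":[0,0,0,0,0,0,0,0]}'
python3 - <<'E'
from rig import camera
import cv2,numpy as np
for n,k in(("top",8),("side",8)):
    a=camera(n)["img"];cv2.imwrite(f"pics/{n}11.png",a)
    b=cv2.imread(f"pics/{n}10.png")
    sl=np.s_[210:275,285:325] if n=="top" else np.s_[180:220,262:310]
    f=lambda i:cv2.resize((255*(i[sl]/255.)**.6).astype("uint8"),None,fx=k,fy=k,interpolation=0)
    cv2.imwrite(f"pics/{n}cmp.png",np.hstack([f(b),f(a)]))
E
```

```text
t: 11.45
tcp_pos: [0.47, 0.2218, 0.1301]
tool_rot: [-0.042, 0.999, -0.002, -0.001]
ft_force: [0.5, -1.1, -0.2]
finger_gap: -0.004
```

View pics/topcmp.png

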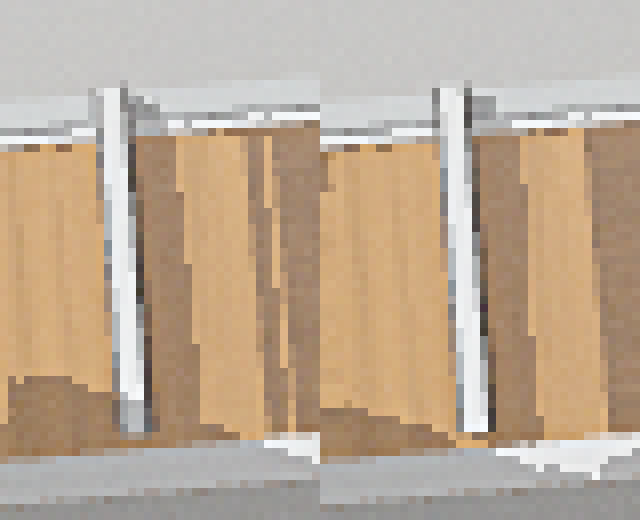

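View pics/sidecmp.png

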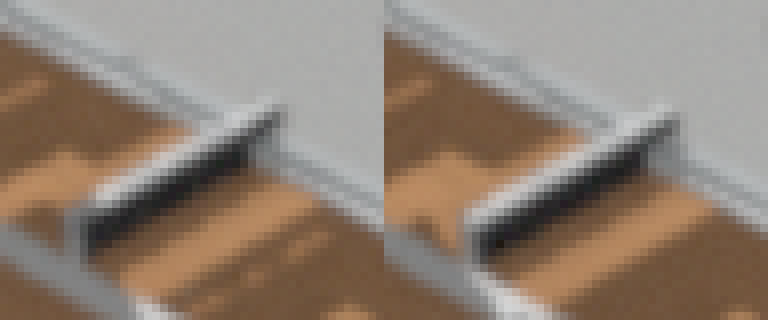

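```bash
cat > fit2.py <<'E'
import cv2
from fit import *
# image shift of bar between pictures: sample 1D along u for top rows, subpixel edge matching
def rows(n,R,u0,u1):
    return n
I={k:cv2.imread(f"pics/top{k}.png").astype(np.float32).sum(2)/3 for k in("0","10","11")}
def cen(img,r,u0,u1):
    w=np.clip(img[r,u0:u1]-170,0,None);return (w*np.arange(u0,u1)).sum()/w.sum()
for k,(u0,u1) in {"0":(268,283),"10":(293,308),"11":(296,311)}.items():
    im=I[k];print(k,[round(float(cen(im,r,u0,u1)),2) for r in range(228,262,4)])
    for r in (236,246): print(im[r,u0:u1].astype(int).tolist())
E
python3 fit2.py
```

```text
[ 0.4793  0.0216  0.0893 -0.349   0.1206  0.1007  0.6234] 1.7147564891262164 0.7660832811602701
(array([0.02877567]), array([-0.27,  0.41,  0.58,  0.63, -0.12, -0.05, -0.61,  0.6 ])) [0.02909209] [0.02792754]
(array([-0.04081753]), array([ 0.23,  0.52,  0.62,  1.48, -0.12, -0.44, -1.23,  0.67])) [-0.03988637] [-0.04309057]
0 [271.19, 274.04, 274.36, 274.5, 274.71, 275.04, 275.33, 275.49, 275.48]
[127, 125, 122, 121, 87, 182, 218, 224, 81, 31, 83, 80, 75, 81, 78]
[116, 128, 128, 124, 119, 68, 222, 217, 183, 14, 49, 84, 81, 74, 75]
10 [298.74, 299.0, 299.5, 299.48, 300.04, 300.22, 300.5, 300.73, nan]
[133, 132, 135, 128, 112, 146, 228, 227, 82, 55, 91, 90, 88, 86, 88]
[126, 134, 133, 126, 127, 94, 192, 224, 234, 21, 74, 95, 91, 89, 87]
11 [301.51, 301.48, 302.02, 302.27, 302.49, 302.7, 303.25, 303.49, 303.73]
[131, 126, 132, 136, 80, 229, 221, 232, 31, 95, 88, 88, 89, 90, 86]
[136, 132, 135, 130, 126, 102, 230, 226, 193, 45, 94, 86, 83, 83, 85]fit2.py:8: RuntimeWarning: invalid value encountered in scalar divide
  w=np.clip(img[r,u0:u1]-170,0,None);return (w*np.arange(u0,u1)).sum()/w.sum()
```

```bash
python3 - <<'E' 2>/dev/null | tail -4
from fit import *
def tid(u,vv,z,cam="top"):
    k=3+2*(cam=="side");w=px(cam,u-v[k],vv-v[k+1],z)-[v[0],v[1],0];c,n=np.cos(v[2]),np.sin(v[2]);return c*w[0]+n*w[1],-n*w[0]+c*w[1]
for us in((274.04,274.71,275.33),(299.0,300.04,300.5),(301.48,302.49,303.25)):
    print([np.round(tid(u,r,.068),4).tolist() for u,r in zip(us,(232,244,252))])
print([np.round(tid(*p[1:],.054),4).tolist() for _,p in obs[:4]])
E
```

```text
[[0.0462, 0.0299], [0.0128, 0.0302], [-0.0093, 0.0298]]
[[0.0399, -0.0394], [0.0064, -0.0397], [-0.0156, -0.0393]]
[[0.0393, -0.0463], [0.0058, -0.0465], [-0.0163, -0.0469]]
[[0.0688, 0.1358], [0.0679, 0.0458], [0.0671, -0.0432], [0.0668, -0.1337]]
```

Now the bar reads about −46.5 mm (±2), and it moved 1 mm more than the fingers did, so the catch probably drew it in. I'll probe gently for the catch's resistance.

```bash
python3 -m crank '{"gripper":[1,1,1,1,1,1,1,1,1,1],"travel":[[0.3,-6,0],[0.6,-12,-1],[0.9,-17.8,-5],[0.9,-18.5,-8],[0.9,-18.5,-10],[0.9,-18.5,-10],[1,-20.3,-10],[1.1,-21.6,-10],[1.1,-22.4,-10],[1.1,-22.4,-10]],"yaw":[0,0,0,0,0,0,0,0,0,0]}';  python3 -m crank '{"gripper":[1,1],"travel":[[0,-0.2,0],[0,-0.2,0]],"yaw":[0,0]}';python3 -m crank '{"gripper":[1,1],"travel":[[0,-0.15,0],[0,-0.15,0]],"yaw":[0,0]}'
```

```text
t: 12.8
tcp_pos: [0.482, -0.0076, 0.0302]
tool_rot: [-0.039, 0.999, -0.004, -0.001]
ft_force: [0.9, 0.5, 0.5]
finger_gap: 0.0
t: 13.05
tcp_pos: [0.482, -0.0085, 0.0303]
tool_rot: [-0.039, 0.999, -0.003, -0.001]
ft_force: [0.9, 4.1, -0.7]
finger_gap: -0.001
t: 13.3
tcp_pos: [0.482, -0.0089, 0.0302]
tool_rot: [-0.04, 0.999, -0.003, -0.001]
ft_force: [0.6, 5.7, 0.1]
finger_gap: 0.006
```

Firm resistance rises to 4–6 N at TCP y ≈ −0.0085: the catch holds. Withdraw and look.

```bash
python3 -m crank '{"gripper":[1,1,1,1,1,1,1,1,1,1],"travel":[[-0.1,0.5,0],[-0.2,1.5,0],[-0.2,2.5,1],[-0.5,6,6],[-0.7,12,10],[-1,18,12],[-1,24,12],[-2,28,12],[-2,28,12],[-2,28,12]],"yaw":[0,0,0,0,0,0,0,0,0,0]}'
python3 - <<'E'
from rig import camera
import cv2,numpy as np
for n in("top","side"):
    a=camera(n)["img"];cv2.imwrite(f"pics/{n}12.png",a)
a=cv2.imread("pics/top12.png")[205:290,205:375];cv2.imwrite("pics/t12.png",cv2.resize(a,None,fx=4.7,fy=4.7,interpolation=2))
I=cv2.imread("pics/top12.png").astype(float).mean(2)
from fit import *
def tid(u,vv,z):
    w=px("top",u-v[3],vv-v[4],z)-[v[0],v[1],0];c,n=np.cos(v[2]),np.sin(v[2]);return -n*w[0]+c*w[1]
for r in(232,236,240,244,248,252):
    w=np.clip(I[r,296:312]-170,0,None);u=(w*np.arange(296,312)).sum()/w.sum();print(r,round(u,2),round(tid(u,r,.068),4))
E
```

```text
t: 14.55
tcp_pos: [0.462, 0.2705, 0.1505]
tool_rot: [-0.04, 0.999, -0.003, -0.0]
ft_force: [-0.1, -0.6, -0.3]
finger_gap: -0.003
[ 0.4793  0.0216  0.0893 -0.349   0.1206  0.1007  0.6234] 1.7147564891262164 0.7660832811602701
(array([0.02877567]), array([-0.27,  0.41,  0.58,  0.63, -0.12, -0.05, -0.61,  0.6 ])) [0.02909209] [0.02792754]
(array([-0.04081753]), array([ 0.23,  0.52,  0.62,  1.48, -0.12, -0.44, -1.23,  0.67])) [-0.03988637] [-0.04309057]
232 301.67 -0.0469
236 302.0 -0.0469
240 302.5 -0.0474
244 302.47 -0.0465
248 303.03 -0.0471
252 303.25 -0.0469
```

View pics/t12.png

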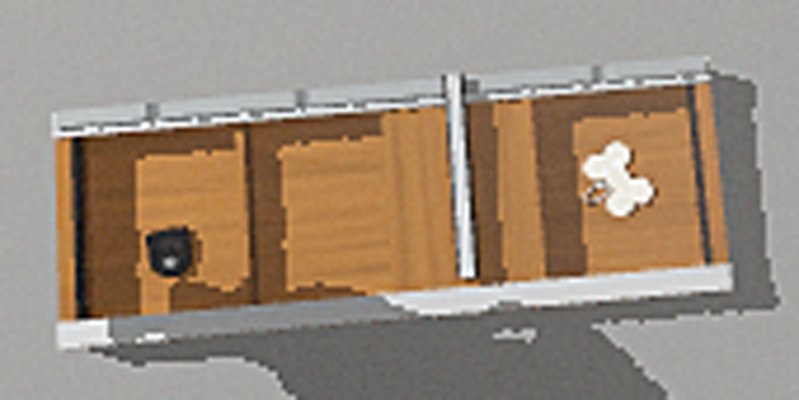

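View pics/side12.png

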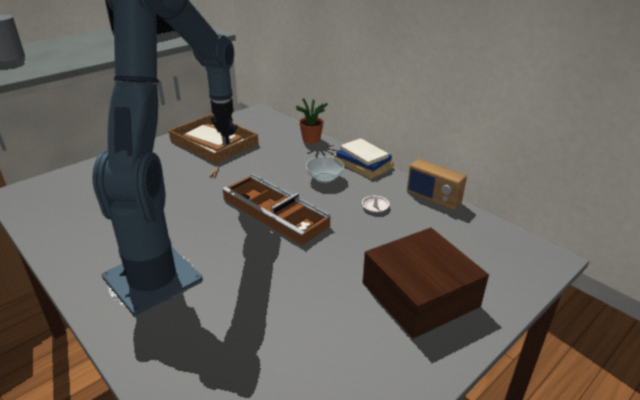

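The probe left the bar where it was (px 302.49 before, 302.47 after), and the tag and cap haven't moved. Hand in.

```bash
python3 -c "
from rig import job
print(job.hand_in())"
```

```text
the job is handed in; nothing more can be done
None
```

I pushed the cover from about +29 mm to the −45 mm notch, over the bicycle key. I used the outside of the shut fingers on the pull_left face, then withdrew, and handed in with the arm clear at about 15 s. No verdict was reported.

**Seating:** the first push stopped short, at about −40 mm, so I pushed 6 mm further and the catch drew the cover in. A gentle probe then met rising resistance, 4 then 5.7 N. The bar was in the same place before and after it, to within about 0.15 px.

**Final picture:** the key is under the cover, and the tag and key cap are where they were. I saw no change in the bowl, dish, peg or drawer unit.

**Checks that disagreed:**
- **Bar position:** the top camera puts the bar at about −46.9 mm, not −45. That is close to the camera's accuracy, so I trusted the resistance test. Being within 2 mm of the notch is therefore inferred, not measured.
- **Tip height:** the fingertips stood about 25–30 mm higher than the reported TCP, both in the side picture and by the lack of contact where the plate should have been. I set the pushing height from the pictures.

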